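Hold the fork head up to the laundry pole

ROBOT

A 7-joint arm with a two-finger parallel gripper is mounted at the origin on the work surface. World frame = base frame: x ahead of the robot, y to its left, z up, the work surface at z = 0. Lengths are in m, angles in rad, forces in N, time in s.
With the tool pointing down it reaches from about 0.4 to 0.85 m from the base axis. Payload 4.5 kg.
Tool frame: the origin (TCP) lies at the very end of the fingers, on their centre line; the grasp point (between the pads) lies 19 mm behind it; z points along the fingers, y is the line along which they close (so a half turn about z gives the same grasp; the last joint's range is limited). The gripper opens to 88 mm and grips with 3 to 60 N. Pads are 18 mm wide; open, the fingers measure 123 mm over their backs; the gripper's body (75 mm by 187 mm) begins 45 mm behind the grasp point.
Start: joints at [-1.107, 0.689, -0.195, 1.565, 0.157, 0.902, -0.215], TCP at [0.26, 0.568, 0.239] pointing down, gripper open.
Joint ranges: [-3.01, 3.01], [-0.46, 2.08], [-1.47, 1.51], [0.13, 2.56], [-1, 4.14], [0.04, 2.09], [-2.66, 2.66]. Speed limits (rad/s): [2.57, 2.57, 3.14, 3.14, 3.14, 3.14, 3.14].

INTERFACE

Orientations are given as a unit quaternion [x, y, z, w].
In Python, from plant import r gives the robot as it stands. The module is installed in compiled form; this text tells all that it offers.
- The arm moves only by the tool step_arm, never from a script. Its argument "increments" is a list of rows, each a list of 2 entries, a list of its own where there are three numbers: the shift along the world's x, y, z in cm, then the turn, a rotation vector about the world's x, y, z in degrees. A call has exactly 10 rows; each row shifts and turns the commanded pose from where the row before left it; what a row does not reach is not made up. A row lasts 1/10 s, in which the tool goes at most 50 mm and 8.59 degrees, less where a joint would pass 70% of its speed; a pose out of reach is approached as far as the arm can. A call is refused whole if a number of a shift passes 5 or a number of a turn 8.59, either way. A call with a gripper value outside its range is refused whole. "fingers" is the opening, from 0 (shut) to 1 (fully open), set as the call begins (left out, the last holds). The fingers move at their own pace and stop on an object; "grip_force" is the grip in N (left out, the last holds). Time passes only in rows, so rows that do not move let the fingers close, or fill a call up. It gives the time, the measured TCP pose, the force, the opening and the grip force at its end, in the units of the state.
- r.get_state(): the state, without advancing time (a new reading comes with each control period).
- r.snapshot(name): name is "scene" or "top" or "wrist"; returns (picture, depth): 384x512x3 uint8, red, green, blue; 384x512 float32, m along the optical axis (not along the pixel's ray), 0 where there is no reading.
- r.calibration(name): a dict with "fov_y" (degrees; the focal length in pixels is half the picture's height over the tangent of half this angle, whatever the lens; pixels are square), "cx", "cy" (the principal point, pixels), "k1" (the pictures are not rectified: a ray, as slopes to the right and down, at radius r is drawn at 1 + k1 r^2 times it, then the intrinsics apply), "R" (3x3) and "t" (3): a world point X has camera coordinates R X + t. Camera axes: x right, y down, z forward; pixel columns grow to the right and rows downward; lengths in m; the calibration is good to about 2 mm. A picture is of the moment at which its call begins: read the wrist's pose just before it. calibration takes no time and is no camera call; for the wrist camera it gives the pose at the moment of the call.
- r.finish_job(): hands the job in; it is judged then, once.
The state is a dict: "clock": time; "q": joint angles; "qd": joint speeds; "joint_torque": joint torques, N m; "tool_pos": TCP position; "eef_rot": TCP orientation; "contact_force": force on the tool from outside, world axes, zero at the start; "moment": the same for the moment, N m; "opening": opening from 0.0 (shut) to 1.0 (fully open); "finger_force": force on a finger pad.
Only numpy, scipy, OpenCV 4.12 (cv2) and the standard library are available. Lean on these libraries where they do the work, as an engineer would, in place of code of your own. Each camera call takes 0.05 s, during which the arm holds its last target. There are 200 camera calls.

TASK

The telescopic laundry pole in the clamp stand needs its fork back: pick the two-pronged fork head out of the tray of pole heads and hold it up in the air in line with the end of the pole, open socket towards the pole with a gap of about 4 cm, prongs pointing away and level side by side, button hole on top, so that I can slide the pole into it. Finish while still holding the fork there steadily in the gripper, touching neither the pole nor anything else. Do not knock the pole out of its position, and leave the other pole heads where they are.

Things in the scene. Friction and masses are not known exactly. Their poses are not given: they have to be found in the camera images.
- fork: Fork head: 0.16 kg chrome, lying flat. Socket block 26 x 26 mm square, 65 long, with a round bore 20 across, 50 deep, at one end; two 8 mm prongs leave the other end, 64 mm between the ball tips. Origin: centre of the block's underside. x: from mouth (x = -32.5 mm) to prongs (32.5 to 105 mm); z: up, through the black button hole side; socket axis at z = 13 mm; centre of mass near x = 20 mm.
- fork_mouth (a point): Centre of the fork's open socket mouth, on the socket's axis: (-32.5, 0, 13) mm in the fork's own frame; same axes as the fork.
- pole: Laundry pole, clamped tilted, free end up: 25 mm aluminium tube, then a black collar 32 across, 50 long, then a bare spigot 18 across, 45 long, that fits the sockets. Origin: centre of the spigot's end face (free end). x: along the pole, out of the free end; y level; z: its upper side. Stiff, but gives way if pushed. The clamp stand, 210 mm high at most, holds it 400 mm back from the free end.
- tray: Fixed white plastic tray of pole heads, 270 x 360 mm outside, 30 mm high, walls and floor 5 mm. Origin under its centre, x along the 270 mm side.
- hook: Another pole head in the tray, to be left alone: same socket block, ending in a single J-shaped hook. Origin and axes as for the fork; 100 mm to the end of the hook from the origin.
- eye: Another pole head in the tray, to be left alone: same socket block, ending in a closed ring 56 mm across. Origin and axes as for the fork; the ring ends 95 mm from the origin.
- knob: Another pole head in the tray, to be left alone: same socket block, ending in a round knob 25 mm across. Origin and axes as for the fork; the knob ends 85 mm from the origin.
There are look-alikes about, which are no part of the job. What is shaped like the fork but purple is not meant.

How it is judged:
On the way:
1. the fork is gripped and lifted clear out of the tray (height (world z) of fork_mouth above 0.08 m and contact force between fork and the fingers above 0.5 N and contact force between fork and tray below 0.05 N), for 0.2 s.
At the end, for the whole second after the job is handed in: Held still by the fingers alone: socket mouth 20-60 mm off the pole end and within 12 mm of its axis in y and z, mouth towards it, axes within 10 deg, prongs level within 11 deg, hole on top; fork off pole and tray, gripper off pole; pole end moved < 15 mm, other heads < 30 mm (x of fork_mouth in the frame of pole between 0.02 and 0.06 m and y of fork_mouth in the frame of pole between -0.012 and 0.012 m and z of fork_mouth in the frame of pole between -0.012 and 0.012 m and x of fork in the frame of pole above 0.04 m and angle between the x axis of fork and the x axis of pole, either way round below 0.17 rad and angle between the y axis of fork and the y axis of pole, either way round below 0.2 rad and angle between fork's own z axis and vertical below 0.6 rad and height (world z) of fork_mouth above 0.14 m and contact force between fork and the fingers above 0.5 N and contact force between each of fork, the arm, the fingers and pole below 0.05 N and contact force between fork and tray below 0.05 N and linear speed of fork below 0.02 m/s and distance of pole from where it was at the start of the episode below 0.015 m and distance of each of hook, eye, knob from where it was at the start of the episode below 0.03 m); the arm keeps its last pose, push and grip.
It fails at once if the pole is knocked out of its position (20 mm) (distance of pole from where it was at the start of the episode above 0.02 m).
It fails at once if another pole head is moved by more than 30 mm (distance of any of hook, eye, knob from where it was at the start of the episode above 0.03 m).
It also fails if it takes over 32 s, if anything falls off the work surface, if the arm or the gripper's body presses on something with over 40 N, if the wrist force passes 120 N, or if a joint passes its speed limit or range.

## Working session

There is one attempt and no reset: what is moved stays moved. The work goes in short steps, Python scripts to look and compute and a tool call to move; the robot and the scene stay as the last step left them, time stands still between calls to the robot, and variables do not carry over. Pictures are saved under pics/ and viewed, at most 10 in all, crops included, and the job is handed in when it is done.

Besides the shell and the picture viewer there is one more tool, called by a JSON object that holds its "name" and its "arguments". step_arm: Moves the arm, as the interface text tells. Its arguments: {"type":"object","properties":{"increments":{"type":"array","items":{"type":"array"}},"fingers":{"type":"number"},"grip_force":{"type":"number"}},"required":["increments"]}

```bash
mkdir -p pics
cat > h.py <<'E'
import numpy as np, cv2
from plant import r
def snap(n):
    c=r.calibration(n); im,d=r.snapshot(n)
    np.savez(f'{n}.npz',im=im,d=d,**{k:np.array(v) for k,v in c.items()})
    return im,d,c
def load(n):
    z=np.load(f'{n}.npz'); return z['im'],z['d'],z
def world(n,u,v,z=None):
    im,d,c=load(n); f=im.shape[0]/2/np.tan(np.radians(float(c['fov_y']))/2)
    K=np.array([[f,0,float(c['cx'])],[0,f,float(c['cy'])],[0,0,1]])
    u=np.atleast_1d(u).astype(float);v=np.atleast_1d(v).astype(float)
    p=cv2.undistortPoints(np.stack([u,v],1)[:,None],K,np.array([float(c['k1']),0,0,0]))[:,0]
    ray=np.c_[p,np.ones(len(p))]; R=c['R'];t=c['t']
    C=-R.T@t; rw=ray@R
    if z is None: s=d[v.round().astype(int),u.round().astype(int)]
    else: s=(z-C[2])/rw[:,2]
    return C+rw*s[:,None]
E
python3 - <<'E'
from h import *
for n in('scene','top'):
    im,d,c=snap(n); cv2.imwrite(f'pics/{n}.png',cv2.resize(im[:,:,::-1],(800,600)))
    print(n,c)
print(r.get_state())
E
```

```text
scene {'fov_y': 49.41978160597128, 'cx': 256.47200707247123, 'cy': 190.84149679420534, 'k1': 0.04515475915848471, 'R': array([[-1.71740133e-01,  9.85141801e-01, -9.78928601e-04],
       [ 6.89212928e-01,  1.19440604e-01, -7.14646403e-01],
       [-7.03911121e-01, -1.23408159e-01, -6.99485211e-01]]), 't': array([ 0.00390364, -0.24751698,  1.37179816])}
top {'fov_y': 47.065909613268005, 'cx': 248.2441335325353, 'cy': 190.13987467042406, 'k1': -0.15816846831096204, 'R': array([[-0.02246597, -0.99974566,  0.0019737 ],
       [-0.99805678,  0.02231316, -0.05817888],
       [ 0.05812005, -0.00327691, -0.99830422]]), 't': array([0.05099959, 0.4922051 , 1.03291418])}
{'clock': 0.1, 'q': array([-1.10718551,  0.68989416, -0.19452585,  1.56621412,  0.1572726 ,
        0.90248569, -0.21509888]), 'qd': array([-9.67896634e-05, -1.15524336e-03,  4.43557522e-04, -3.04580940e-03,
       -3.48695775e-05, -3.39745718e-04, -4.07128257e-04]), 'joint_torque': array([-3.73547547e-03, -5.28495026e+01, -1.27165820e+00, -1.53836989e+01,
       -5.25498635e-02,  1.97631416e-03,  4.80401673e-05]), 'tool_pos': array([0.26023583, 0.56763742, 0.23800098]), 'eef_rot': array([ 2.13224801e-01,  9.77002832e-01, -7.96749563e-04, -1.27539505e-04]), 'contact_force': array([0.86975736, 0.55066864, 0.15352338]), 'moment': array([ 0.03633769, -0.02084044,  0.01881972]), 'finger_force': 0.0, 'opening': 1.0010901788500104}
```

View pics/top.png

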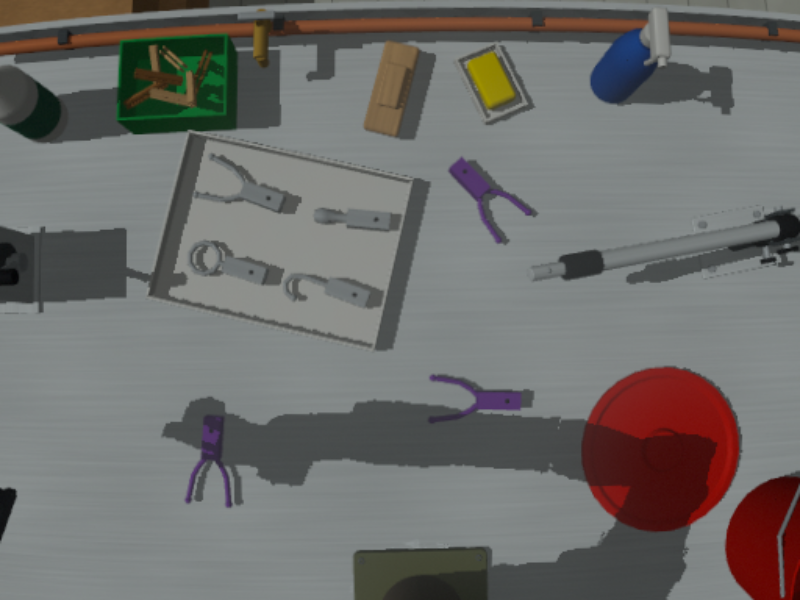

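View pics/scene.png

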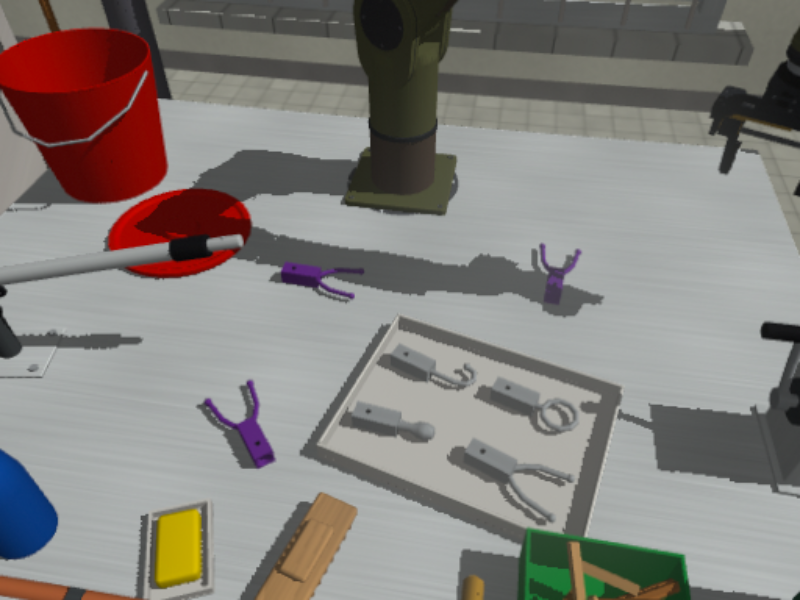

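The top view shows the chrome fork in the tray: block at about (262,196), prongs to the left at (213,157) and (198,195). The pole's free end is at (533,272). The scene view agrees. Next I'll measure both with depth.

Run:
```python
from h import *
im,d,c=load('top')
s=1.5625
def blk(u0,u1,v0,v1):
    u,v=np.meshgrid(np.arange(u0,u1),np.arange(v0,v1)); u=u.ravel();v=v.ravel()
    return u,v,world('top',u,v)
# tray: floor and fork block
u,v,P=blk(int(190/s),int(310/s),int(145/s),int(220/s))
print('floor z',np.median(P[:,2]))
m=(P[:,2]>.020)&(P[:,2]<.045)&(u>240/s)&(u<298/s)
Q=P[m]; print('block top n',m.sum(),np.percentile(Q[:,2],[5,50,95]))
pts=Q[:,:2].astype(np.float32); print('minrect',cv2.minAreaRect(pts*1000))
# pole
u,v,P=blk(int(520/s),int(760/s),int(215/s),int(290/s))
m=P[:,2]>.09; Q=P[m]; print('pole n',m.sum())
C=-c['R'].T@c['t']
print('cam',C)
for y0 in np.arange(Q[:,1].min(),Q[:,1].max(),.01):
    k=Q[(Q[:,1]>=y0)&(Q[:,1]<y0+.01)]
    if len(k)>3: print(len(k),k.mean(0).round(4),'xr',k[:,0].min().round(4),k[:,0].max().round(4),'ztop',np.percentile(k[:,2],90).round(4))
a=cv2.resize(im[85:145,110:260,::-1][:60],(750,300),interpolation=cv2.INTER_CUBIC)
b=cv2.resize(im[140:200,330:480,::-1],(750,300),interpolation=cv2.INTER_CUBIC)
cv2.imwrite('pics/c1.png',np.vstack([a,b]))
```

```text
floor z 0.005744685704514696
block top n 420 [0.02209578 0.03072138 0.03405586]
minrect ((686.4278564453125, 232.27127075195312), (91.56275939941406, 93.8497543334961), 71.20995330810547)
pole n 1902
cam [0.43236137 0.04338874 1.05969787]
11 [ 0.5715 -0.5079  0.0983] xr 0.5549 0.5905 ztop 0.1046
36 [ 0.5623 -0.466   0.1723] xr 0.5505 0.5747 ztop 0.176
44 [ 0.5618 -0.4568  0.175 ] xr 0.5499 0.575 ztop 0.1781
39 [ 0.5594 -0.4469  0.177 ] xr 0.5483 0.5725 ztop 0.1803
49 [ 0.5583 -0.4369  0.1784] xr 0.5461 0.5699 ztop 0.1822
40 [ 0.5556 -0.427   0.1801] xr 0.5438 0.5671 ztop 0.1834
46 [ 0.554  -0.4173  0.1822] xr 0.5433 0.5651 ztop 0.1864
43 [ 0.5525 -0.407   0.1848] xr 0.5406 0.5648 ztop 0.1883
48 [ 0.5509 -0.3972  0.1863] xr 0.5391 0.5645 ztop 0.19
53 [ 0.5494 -0.3873  0.188 ] xr 0.5367 0.5625 ztop 0.1917
54 [ 0.5472 -0.3767  0.1901] xr 0.535 0.56 ztop 0.1937
49 [ 0.5452 -0.3665  0.1919] xr 0.5323 0.5575 ztop 0.1955
51 [ 0.5434 -0.3566  0.1947] xr 0.5307 0.5574 ztop 0.1979
51 [ 0.5418 -0.347   0.196 ] xr 0.5297 0.555 ztop 0.1995
52 [ 0.5408 -0.3368  0.1979] xr 0.5295 0.5528 ztop 0.2011
[... 565 characters left out ...]
72 ztop 0.2209
57 [ 0.5204 -0.2266  0.2213] xr 0.5055 0.5351 ztop 0.2258
78 [ 0.5196 -0.2165  0.2245] xr 0.5036 0.5349 ztop 0.2284
77 [ 0.5175 -0.2066  0.2259] xr 0.5015 0.5346 ztop 0.2297
79 [ 0.5163 -0.1967  0.2279] xr 0.4997 0.5329 ztop 0.2318
80 [ 0.5137 -0.1868  0.2297] xr 0.4983 0.5309 ztop 0.2339
91 [ 0.5137 -0.1772  0.2272] xr 0.498 0.5284 ztop 0.233
46 [ 0.5107 -0.1663  0.2284] xr 0.5018 0.5193 ztop 0.2309
43 [ 0.5089 -0.1565  0.2301] xr 0.5 0.5171 ztop 0.2341
47 [ 0.5073 -0.1468  0.2321] xr 0.4982 0.5173 ztop 0.2345
56 [ 0.5056 -0.1361  0.2327] xr 0.4978 0.5154 ztop 0.2366
6 [ 0.5086 -0.131   0.2259] xr 0.5042 0.5115 ztop 0.229
28 [0.4324 0.0434 1.0597] xr 0.4324 0.4324 ztop 1.0597
```

View pics/c1.png

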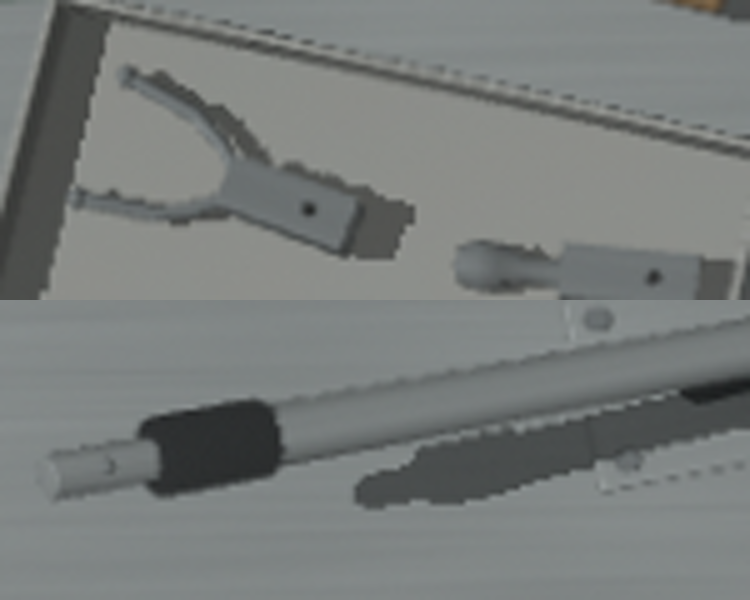

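Run:
```python
from h import *
from scipy.optimize import least_squares
cr=np.array([(360,200),(345,254),(217,200),(232,157),(308,209),(128,75),(77,198)],float)
zz=np.array([.031]*5+[.018]*2)
P=np.vstack([world('top',110+p[0]/5,85+p[1]/5,z) for p,z in zip(cr,zz)]); print(P.round(4))
mouth=P[:2].mean(0);fr=P[2:4].mean(0);tip=P[5:7].mean(0)
print('len',np.linalg.norm(mouth-fr),'w',np.linalg.norm(P[0]-P[1]),np.linalg.norm(P[2]-P[3]),'tips',np.linalg.norm(P[5]-P[6]))
dx=(tip-mouth)[:2];print('len all',np.linalg.norm(dx));print('yaw',np.degrees(np.arctan2(dx[1],dx[0])),np.degrees(np.arctan2(*(fr-mouth)[1::-1])))
print('center',(mouth+fr)/2, 'from tip',tip[:2]-dx/np.linalg.norm(dx)*.105)
ty=np.degrees(np.arctan2(.909,.416));print('tool y ang',ty)
# pole fit
u,v=np.meshgrid(np.arange(335,490),np.arange(138,188));Q=world('top',u.ravel(),v.ravel())
Q=Q[(Q[:,2]>.15)&(Q[:,2]<.3)]
t=Q[(Q[:,1]>-.45)&(Q[:,1]<-.238)]; s=Q[(Q[:,1]>-.163)&(Q[:,1]<-.137)]
def res(p):
    dd=np.array([p[2],1,p[3]]);dd/=np.linalg.norm(dd);o=np.array([p[0],-.135,p[1]])
    f=lambda k:np.linalg.norm(np.cross(k-o,dd),axis=1)
    return np.r_[f(t)-.0125,f(s)-.009]
o=least_squares(res,[.505,.228,-.175,.19],loss='soft_l1',f_scale=.002);p=o.x
dd=np.array([p[2],1,p[3]]);dd/=np.linalg.norm(dd);print('axis pt',p[0],-.135,p[1],'dir',dd,'rms',np.sqrt(np.mean(res(p)**2)),
 'tilt',np.degrees(np.arcsin(dd[2])),'yaw',np.degrees(np.arctan2(dd[1],dd[0])))
o=np.array([p[0],-.135,p[1]]);k=Q[Q[:,1]>-.165];a=(k-o)@dd;r_=np.linalg.norm(np.cross(k-o,dd),axis=1)
print('axial end',np.sort(a[r_<.011])[-12:])
```

```text
[[0.6506 0.1938 0.031 ]
 [0.6248 0.2011 0.031 ]
 [0.6528 0.2625 0.031 ]
 [0.6734 0.2552 0.031 ]
 [0.647  0.2187 0.031 ]
 [0.7192 0.3095 0.018 ]
 [0.6589 0.3343 0.018 ]]
len 0.06647145231892441 w 0.02683318207014069 0.021906192160311568 tips 0.0651802570566405
len all 0.13466592418343432
yaw 67.60192079102167 67.5597282059715
center [0.6504076  0.22814036 0.031     ] from tip [0.64902474 0.2248492 ]
tool y ang 65.40899949847402
axis pt 0.5060323415912692 -0.135 0.22735750886107944 dir [-0.16730013  0.96776347  0.18826721] rms 0.0011457170304680947 tilt 10.85167784690169 yaw 99.80795356527479
axial end [0.00289336 0.00291542 0.00306175 0.00310998 0.00319081 0.00331916
 0.00334565 0.00339552 0.00344912 0.00347701 0.00365875 0.00376706]
```

{"name": "step_arm", "arguments": {"increments": [[[2, -1.64, -0.2], [0, 0, -4.4]], [[2, -1.64, -0.2], [0, 0, -4.4]], [[2, -1.64, -0.2], [0, 0, -4.4]], [[2, -1.64, -0.2], [0, 0, -4.4]], [[2, -1.64, -0.2], [0, 0, -4.4]], [[2, -1.64, -0.2], [0, 0, -4.4]], [[2, -1.64, -0.2], [0, 0, -4.4]], [[2, -1.64, -0.2], [0, 0, -4.4]], [[2, -1.64, -0.2], [0, 0, -4.4]], [[2, -1.64, -0.2], [0, 0, -4.4]]], "fingers": 0.65}}

```text
clock: 1.1
tool_pos: [0.4609, 0.4032, 0.2183]
eef_rot: [0.565, 0.825, -0.0, -0.0]
contact_force: [0.9, -0.3, 0.8]
opening: 0.65
finger_force: 0.0
```

{"name": "step_arm", "arguments": {"increments": [[[2, -1.64, -0.2], [0, 0, -4.4]], [[2, -1.64, -0.2], [0, 0, -4.4]], [[2, -1.64, -0.2], [0, 0, -4.4]], [[2, -1.64, -0.2], [0, 0, -4.4]], [[2, -1.64, -0.2], [0, 0, -4.4]], [[2, -1.64, -0.2], [0, 0, -4.4]], [[2, -1.64, -0.2], [0, 0, -4.4]], [[2, -1.64, -0.2], [0, 0, -4.4]], [[1.8, -1.64, -0.2], [0, 0, -4.4]], [[1.8, -1.6, -0.2], [0, 0, -4.2]]]}}

```text
clock: 2.1
tool_pos: [0.6578, 0.2391, 0.1984]
eef_rot: [0.833, 0.554, -0.0, 0.0]
contact_force: [0.6, -0.4, -0.4]
opening: 0.649
finger_force: 0.0
```

Run:
```python
from h import *
s=r.get_state();print(s['clock'],s['tool_pos'],s['eef_rot'],s['q'],s['qd'].max(),s['contact_force'])
im,d,c=snap('wrist'); cv2.imwrite('pics/w1.png',cv2.resize(im[:,:,::-1],(800,600)))
```

```text
2.1 [0.65776165 0.23907815 0.19841511] [ 8.32674784e-01  5.53762308e-01 -7.95449792e-05  5.81982474e-05] [-0.50526159  0.84488075  0.18962327  1.36166782 -0.1738327   0.95136177
 -0.6739629 ] 0.25150013374626634 [ 0.64467287 -0.4235513  -0.35831259]
```

View pics/w1.png

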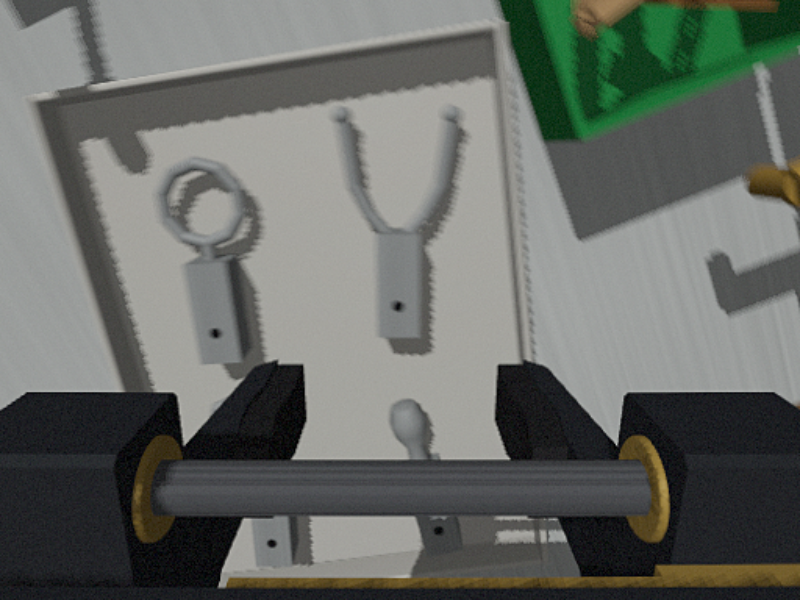

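The wrist view shows the fork nearly square to the fingers: block corners at about (378,234), (423,234), (423,338) and (378,336), tips at (341,115) and (452,114).

Run:
```python
from h import *
cr=np.array([(423,338),(378,336),(378,234),(423,234),(398,306),(341,115),(452,114)],float)/1.5625
zz=np.array([.031]*5+[.018]*2)
P=np.vstack([world('wrist',p[0],p[1],z) for p,z in zip(cr,zz)]); print(P.round(4))
mouth=P[:2].mean(0);fr=P[2:4].mean(0);tip=P[5:7].mean(0)
print('len',np.linalg.norm(mouth-fr),'w',np.linalg.norm(P[0]-P[1]),np.linalg.norm(P[2]-P[3]),'tips',np.linalg.norm(P[5]-P[6]))
dx=(tip-mouth)[:2];print('len all',np.linalg.norm(dx));print('yaw',np.degrees(np.arctan2(dx[1],dx[0])),np.degrees(np.arctan2(*(fr-mouth)[1::-1])))
print('center',(mouth+fr)/2, 'from tip',tip[:2]-dx/np.linalg.norm(dx)*.105)
u=dx/np.linalg.norm(dx);g=((mouth+fr)/2)[:2]+.015*u
s=r.get_state();x,y=s['eef_rot'][:2]
print('grasp',g,'delta cm',(g-s['tool_pos'][:2])*100,s['tool_pos'],'tool y ang',np.degrees(np.arctan2(2*y*y-1,2*x*y)))
print(world('wrist',cr[4:5,0]+15,cr[4:5,1]-30),world('wrist',400/1.5625,270/1.5625))
```

```text
[[0.6539 0.1912 0.031 ]
 [0.6285 0.2033 0.031 ]
 [0.6539 0.2621 0.031 ]
 [0.6784 0.2519 0.031 ]
 [0.6476 0.2165 0.031 ]
 [0.6603 0.3324 0.018 ]
 [0.7199 0.3081 0.018 ]]
len 0.0647452309488143 w 0.028145388569551965 0.026593672030248882 tips 0.06436765842594255
len all 0.13240370730227602
yaw 68.32075862324557 67.33077521876197
center [0.65369009 0.22711279 0.031     ] from tip [0.65133655 0.22270646]
grasp [0.65923124 0.24105179] delta cm [-0.18417546  0.71260081] [0.661073   0.23392578 0.19811728] tool y ang -23.191724974992574
[[0.67073437 0.23242966 0.00393603]] [[0.65750621 0.2370404  0.031339  ]]
```

{"name": "step_arm", "arguments": {"increments": [[[-0.1, 0.3, -2], [0, 0, 0.4]], [[-0.1, 0.3, -2], [0, 0, 0.4]], [[0, 0, -2.5], [0, 0, 0]], [[0, 0, -2.5], [0, 0, 0]], [[0, 0, -2.5], [0, 0, 0]], [[0, 0, -2.5], [0, 0, 0]], [[0, 0, -2], [0, 0, 0]], [[0, 0, -1.5], [0, 0, 0]], [[0, 0, -1], [0, 0, 0]], [[0, 0, 0], [0, 0, 0]]]}}

```text
clock: 3.15
tool_pos: [0.6537, 0.2462, 0.0124]
eef_rot: [0.827, 0.562, -0.001, -0.0]
contact_force: [-0.2, 0.3, 0.0]
opening: 0.65
finger_force: 0.0
```

{"name": "step_arm", "arguments": {"increments": [[[0, 0, -0.3], [0, 0, 0]], [[0, 0, 0], [0, 0, 0]], [[0, 0, 0], [0, 0, 0]], [[0, 0, 0], [0, 0, 0]], [[0, 0, 0], [0, 0, 0]], [[0, 0, 0], [0, 0, 0]], [[0, 0, 0], [0, 0, 0]], [[0, 0, 0], [0, 0, 0]], [[0, 0, 0], [0, 0, 0]], [[0, 0, 0], [0, 0, 0]]], "fingers": 0, "grip_force": 35}}

```text
clock: 4.15
tool_pos: [0.6552, 0.2467, 0.0115]
eef_rot: [0.827, 0.562, 0.001, 0.0]
contact_force: [0.3, -0.3, 4.3]
opening: 0.292
finger_force: 35.0
```

{"name": "step_arm", "arguments": {"increments": [[[0, 0, 0.5], [0, 0, 0]], [[0, 0, 1], [0, 0, 0]], [[0, 0, 1.5], [0, 0, 0]], [[0, 0, 2], [0, 0, 0]], [[0, 0, 2], [0, 0, 0]], [[0, 0, 2], [0, 0, 0]], [[0, 0, 2], [0, 0, 0]], [[0, 0, 2], [0, 0, 0]], [[0, 0, 1.5], [0, 0, 0]], [[0, 0, 0.5], [0, 0, 0]]]}}

```text
clock: 5.15
tool_pos: [0.6554, 0.2469, 0.1633]
eef_rot: [0.827, 0.562, 0.002, 0.0]
contact_force: [0.5, -0.4, -0.9]
opening: 0.291
finger_force: 35.0
```

{"name": "step_arm", "arguments": {"increments": [[[-0.5, -0.6, 0.4], [0, 0, 3.1]], [[-0.9, -1.2, 0.4], [0, 0, 3.1]], [[-0.9, -1.2, 0.4], [0, 0, 3.2]], [[-0.9, -1.2, 0.4], [0, 0, 3.2]], [[-0.9, -1.2, 0.4], [0, 0, 3.2]], [[-0.9, -1.2, 0.4], [0, 0, 3.2]], [[-0.9, -1.2, 0.4], [0, 0, 3.1]], [[-0.9, -1.2, 0.4], [0, 0, 3.1]], [[-0.9, -1.2, 0.4], [0, 0, 3.1]], [[-0.9, -1.2, 0.4], [0, 0, 3.1]]]}}

```text
clock: 6.15
tool_pos: [0.5675, 0.1319, 0.2005]
eef_rot: [0.643, 0.766, -0.001, -0.0]
contact_force: [-0.5, -0.2, -1.4]
opening: 0.294
finger_force: 35.0
```

{"name": "step_arm", "arguments": {"increments": [[[-0.9, -1.2, 0.5], [1.07, 0.18, 0]], [[-0.9, -1.2, 0.5], [1.07, 0.18, 0]], [[-0.9, -1.2, 0.5], [1.07, 0.18, 0]], [[-0.9, -1.2, 0.5], [1.07, 0.18, 0]], [[-0.9, -1.2, 0.5], [1.07, 0.18, 0]], [[-0.9, -1.2, 0.5], [1.07, 0.18, 0]], [[-0.9, -1.2, 0.5], [1.07, 0.18, 0]], [[-0.9, -1.2, 0.5], [1.07, 0.18, 0]], [[-0.9, -1.2, 0.5], [1.07, 0.18, 0]], [[-0.5, -0.6, 0.4], [1.07, 0.18, 0]]]}}

```text
clock: 7.15
tool_pos: [0.4812, 0.0171, 0.2497]
eef_rot: [0.642, 0.761, 0.061, -0.073]
contact_force: [0.1, -1.1, -2.2]
opening: 0.289
finger_force: 35.0
```

{"name": "step_arm", "arguments": {"increments": [[[0, 0, 0], [0, 0, 0]], [[0, 0, 0], [0, 0, 0]], [[0, 0, 0], [0, 0, 0]], [[0, 0, 0], [0, 0, 0]], [[0, 0, 0], [0, 0, 0]], [[0, 0, 0], [0, 0, 0]], [[0, 0, 0], [0, 0, 0]], [[0, 0, 0], [0, 0, 0]], [[0, 0, 0], [0, 0, 0]], [[0, 0, 0], [0, 0, 0]]]}}

```text
clock: 8.15
tool_pos: [0.4824, 0.0186, 0.2497]
eef_rot: [0.641, 0.761, 0.061, -0.072]
contact_force: [0.1, -0.1, -2.2]
opening: 0.289
finger_force: 35.0
```

Run:
```python
from h import *
s=r.get_state();print(s['clock'],s['tool_pos'],s['eef_rot'],s['contact_force'],s['opening'])
for n in('scene','top','wrist'): snap(n)
A=load('top')[0][100:220,130:380,::-1];B=load('scene')[0][60:220,60:310,::-1]
cv2.imwrite('pics/m1.png',np.vstack([cv2.resize(A,(540,259),interpolation=2),cv2.resize(B,(540,340),interpolation=2)]))
```

```text
8.15 [0.4824104  0.01855528 0.24973609] [ 0.64144236  0.76132201  0.06122837 -0.0720527 ] [ 0.0924813  -0.07592154 -2.22843897] 0.28924040840890336
```

View pics/m1.png

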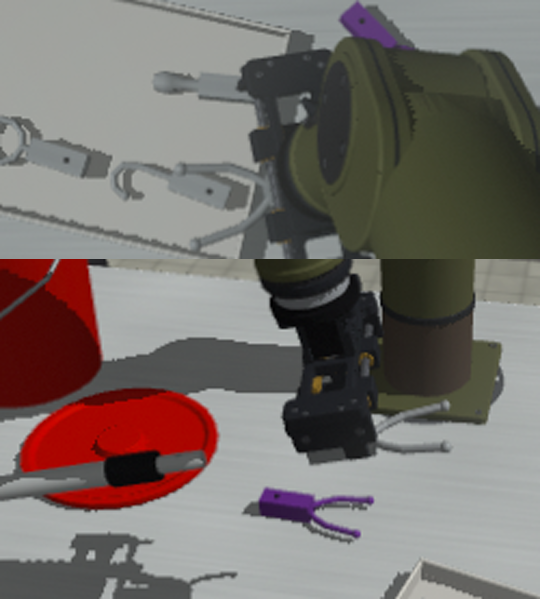

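Top view: prong tips at (180,168) and (195,244), with the other heads undisturbed. Scene view: tips at (444,406) and (447,447), and the block's mouth end just left of the fingers at (310,460). Next I'll check the fork's pose in the grip.

```bash
cat > t.py <<'E'
from h import *
from scipy.spatial.transform import Rotation as Ro
s=r.get_state();T=Ro.from_quat(s['eef_rot']).as_matrix();print(T.round(3))
# predicted fork frame: y || tool y, z=-tool z, TCP at fork (.020,0,.0065)
E=np.array([.5054,-.131,.228]);dd=np.array([-.1673,.9678,.1883]);py=np.cross([0,0,1],dd);py/=np.linalg.norm(py);pz=np.cross(dd,py)
z=-T[:,2];y=T[:,1]*np.sign(T[:,1]@py);x=np.cross(y,z);F=np.c_[x,y,z]
O=s['tool_pos']-F@[.020,0,.0065]
W=lambda p:O+F@np.array(p)
print('ang x',np.degrees(np.arccos(x@dd)),'y',np.degrees(np.arccos(y@py)))
print('pred tips',W([.103,.032,.013]),W([.103,-.032,.013]))
m=W([-.0325,0,.013]);print('mouth in pole',[(m-E)@a for a in(dd,py,pz)])
def near(n,u,v):
    q=[]
    for a in range(-4,5):
        for b in range(-4,5):
            p=world(n,u+a,v+b)[0]
            if .15<p[2]<.4: q.append(p)
    q=np.array(q); return len(q),q.mean(0).round(4) if len(q) else None
E
python3 - <<'E'
from t import *
for n,u,v in(('scene',265.6,129.2),('scene',267,148.5),('top',213,178),('top',220,213)): print(n,near(n,u,v))
# all scene points near the fork, in predicted fork frame
u,v=np.meshgrid(np.arange(190,285),np.arange(110,175));P=world('scene',u.ravel(),v.ravel());L=(P-O)@F
k=(L[:,0]>.085)&(L[:,0]<.125)&(abs(L[:,1])<.06)&(abs(L[:,2]-.013)<.04)
for sg in(1,-1):
    q=L[k&(sg*L[:,1]>0)]; print('prong',sg,len(q),q.mean(0).round(4),q[:,0].max().round(4),q[:,2].min().round(4),q[:,2].max().round(4))
k=(L[:,0]>-.05)&(L[:,0]<.008)&(abs(L[:,1])<.03)&(abs(L[:,2]-.013)<.03)
q=L[k];print('block',len(q),q.min(0).round(4),q.max(0).round(4))
for a in np.arange(-.04,.01,.006):
    w=q[(q[:,0]>=a)&(q[:,0]<a+.006)]
    if len(w):print(a.round(3),len(w),np.percentile(w[:,1],[5,50,95]).round(4),np.percentile(w[:,2],[5,50,95]).round(4))
E
```

```text
[[-0.167  0.985 -0.031]
 [ 0.968  0.17   0.186]
 [ 0.188  0.001 -0.982]]
ang x nan y 0.062347137188722944
pred tips [0.43724861 0.09226086 0.27173806] [0.50032039 0.10312126 0.27179364]
mouth in pole [np.float64(0.10018847861551636), np.float64(-0.0028097351836341806), np.float64(-0.0006147801522058756)]
scene (29, array([0.4416, 0.0898, 0.2726]))
scene (30, array([0.5038, 0.1015, 0.2736]))
top (35, array([0.5008, 0.1012, 0.2753]))
top (36, array([0.4385, 0.0901, 0.2748]))
prong 1 45 [0.0969 0.0282 0.0144] 0.1074 0.0092 0.0193
prong -1 50 [ 0.0963 -0.0346  0.0151] 0.1066 0.01 0.0183
block 106 [-0.0298 -0.0169  0.0003] [ 0.0051 -0.0102  0.0166]
-0.034 7 [-0.0141 -0.0131 -0.0118] [0.0011 0.0064 0.0129]
-0.028 16 [-0.0151 -0.0136 -0.0115] [0.0013 0.007  0.0135]
-0.022 19 [-0.0147 -0.0134 -0.0117] [0.0025 0.0088 0.0146]
-0.016 18 [-0.0162 -0.0141 -0.0117] [0.0014 0.0082 0.0139]
-0.01 18 [-0.0155 -0.014  -0.0123] [0.0018 0.009  0.0165]
-0.004 19 [-0.0147 -0.0133 -0.0119] [0.0012 0.0077 0.0138]
0.002 9 [-0.0158 -0.0137 -0.0123] [0.0021 0.0083 0.0158]t.py:9: RuntimeWarning: invalid value encountered in arccos
  print('ang x',np.degrees(np.arccos(x@dd)),'y',np.degrees(np.arccos(y@py)))
```

{"name": "step_arm", "arguments": {"increments": [[[0.1, -0.7, -0.13], [0, 0, 0]], [[0.1, -0.7, -0.13], [0, 0, 0]], [[0.1, -0.7, -0.13], [0, 0, 0]], [[0.1, -0.7, -0.13], [0, 0, 0]], [[0.1, -0.7, -0.13], [0, 0, 0]], [[0.1, -0.7, -0.13], [0, 0, 0]], [[0.1, -0.7, -0.13], [0, 0, 0]], [[0.08, -0.6, -0.1], [0, 0, 0]], [[0, -0.35, -0.06], [0, 0, 0]], [[0, 0, 0], [0, 0, 0]]]}}

```text
clock: 9.3
tool_pos: [0.4902, -0.0405, 0.2389]
eef_rot: [0.642, 0.761, 0.061, -0.072]
contact_force: [-0.2, -0.6, -1.2]
opening: 0.293
finger_force: 35.0
```

{"name": "step_arm", "arguments": {"increments": [[[0, 0, 0], [0, 0, 0]], [[0, 0, 0], [0, 0, 0]], [[0, 0, 0], [0, 0, 0]], [[0, 0, 0], [0, 0, 0]], [[0, 0, 0], [0, 0, 0]], [[0, 0, 0], [0, 0, 0]], [[0, 0, 0], [0, 0, 0]], [[0, 0, 0], [0, 0, 0]], [[0, 0, 0], [0, 0, 0]], [[0, 0, 0], [0, 0, 0]]]}}

```text
clock: 10.3
tool_pos: [0.4902, -0.04, 0.2391]
eef_rot: [0.641, 0.761, 0.061, -0.072]
contact_force: [-0.3, -0.4, -2.0]
opening: 0.289
finger_force: 35.0
```

Run:
```python
from h import *
im,d,c=snap('scene')
cv2.imwrite('pics/f.png',cv2.resize(im[60:220,60:310,::-1],(750,480),interpolation=2))
from t import *
print(s['clock'],s['tool_pos'],s['contact_force'],s['opening'],s['finger_force'])
u,v=np.meshgrid(np.arange(0,285),np.arange(110,185));P=world('scene',u.ravel(),v.ravel());L=(P-O)@F
k=(L[:,0]>-.05)&(L[:,0]<.0)&(abs(L[:,1])<.03)&(abs(L[:,2]-.013)<.03);q=L[k];print('block',len(q),q.min(0).round(4),q.max(0).round(4))
A=np.c_[(P-E)@dd,(P-E)@py,(P-E)@pz]
for a0,a1 in((-.04,.01),(-.3,-.12)):
    k=(A[:,0]>a0)&(A[:,0]<a1)&(np.hypot(A[:,1],A[:,2])<.025);q=A[k];print('pole',len(q),q[:,0].max().round(4),np.median(np.hypot(q[:,1],q[:,2])).round(4),q.mean(0).round(4))
```

```text
[[-0.167  0.985 -0.031]
 [ 0.968  0.17   0.186]
 [ 0.188  0.001 -0.982]]
ang x nan y 0.05675726913437561
pred tips [0.44501048 0.03377194 0.26099864] [0.50808213 0.04463306 0.2610468 ]
mouth in pole [np.float64(0.040261774165359955), np.float64(-0.0004937339890387514), np.float64(-6.879489821362965e-05)]
10.35 [ 0.49018861 -0.03992218  0.23901313] [-0.86267372 -0.41770544 -1.34553452] 0.29160472341175475 34.99916487839073
block 90 [-0.0303 -0.0154 -0.0013] [-0.0002 -0.0112  0.0173]
pole 169 -0.0001 0.0083 [-0.0186 -0.004   0.0039]
pole 935 -0.1202 0.012 [-0.2091 -0.007   0.006 ]t.py:9: RuntimeWarning: invalid value encountered in arccos
  print('ang x',np.degrees(np.arccos(x@dd)),'y',np.degrees(np.arccos(y@py)))
```

View pics/f.png

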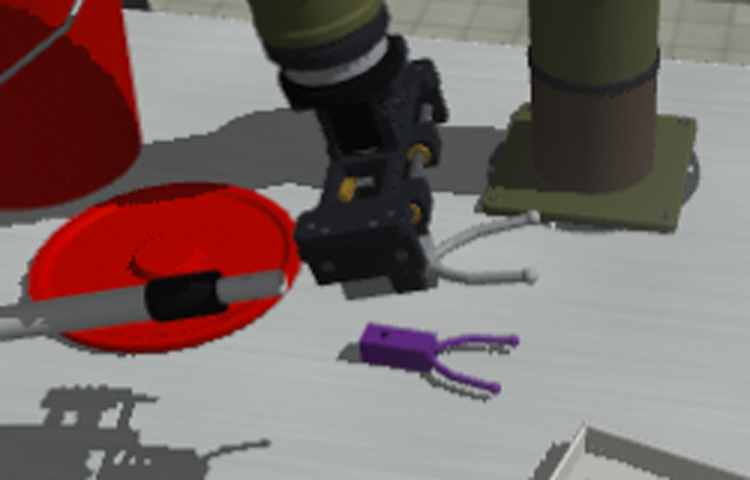

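The final view shows the pole end at (285,283) and the fork's mouth end at (345,290), in line with it. The gap is about 4 cm and nothing touches, so I'm handing in.

```bash
python3 -c "
from plant import r
print(r.finish_job())"
```

```text
the job is handed in; nothing more can be done
None
```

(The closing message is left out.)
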